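# Close a split detector housing over its scintillator rod

## Task

Draw the scintillator rod up out of its round holder and stand it fully down in the well of the lower detector housing, then let go of it. Fit the cover over the rod with both dowels in their matching holes (big dowel in big hole), press it down fully home against the sprung seal so that the two joint faces meet, and finish while still holding it pressed shut: do not let go or ease off at the end. Leave the holder standing where it is and do not disturb the other things on the bench.

Things in the scene. Friction and masses are not known exactly. Their poses are not given: they have to be found in the camera images.
- rod: Pale yellow plastic scintillator rod, 18 mm in diameter and 90 mm long, both ends chamfered 3 mm, about 30 g. Starts upright in the holder with its upper 50 mm showing. Origin: centre of its lower end; z runs along it, up.
- holder: Plain round steel cup, 60 mm outside diameter, 50 mm tall, with a 22 mm hole 40 mm deep in its top (floor 10 mm above the bench) in which the rod stands loosely. About 0.8 kg, loose on the bench, and lies either left or right of the housing. Origin: centre of its underside; z up.
- housing: Lower half, fixed: dark foot plate 150 x 74 x 8 mm with an aluminium block 116 (x) x 44 (y) x 40 mm; its top is the joint face, 48 mm above the bench. In its middle a well for the rod, 19.5 mm wide, 32 mm deep (a seated rod stands 58 mm above the face). Two steel dowels stand 18 mm above the face, the top 7 mm tapered. Origin: centre of the underside; x to the big dowel, z up.
- well_floor (a point): Centre of the well's floor, 16 mm above the bench (where the rod's origin belongs). Axes as the housing's.
- face (a point): Centre of the housing's joint face, over the well, 48 mm above the bench (where the cover's origin belongs). Axes as the housing's.
- dowel_big (a point): Foot of the big dowel, 12 mm in diameter, on its axis at the level of the joint face, 44 mm from the middle in the housing's +x.
- dowel_small (a point): Foot of the small dowel, 8 mm in diameter, on its axis at the level of the joint face, 44 mm from the middle in the housing's -x.
- seal (a joint): Black rubber seal frame, 60 x 42 mm with a 30 mm hole, around the well. Sprung: it stands 4 mm proud of the joint face and reads 0 untouched; the value (m) grows as it is pushed down, 0.004 when flush with the face (stop at 0.005). It takes 6 N to start it and 10 N to make it flush: the cover's weight alone does not close it.
- cover: Upper half, loose aluminium, 0.29 to 0.41 kg, joint face down on the bench left or right of the housing: flange 116 (x) x 44 (y) x 12 mm with a hole through each end, square 44 mm turret on its middle, 70 mm tall in all, closed top. Bore below 29.5 mm, 62 mm deep, takes the rod. Long sides (44 mm apart in y) flat from bottom to top. Origin: centre of its underside; x to the big hole, z up.
- hole_big (a point): Centre of the cover's big dowel hole, 13.5 mm, at the underside, 44 mm from the middle in the cover's +x.
- hole_small (a point): Centre of the cover's small dowel hole, 9.5 mm, at the underside, 44 mm from the middle in the cover's -x.
- can: Bystander, leave alone: plain aluminium cylinder, 32 mm wide, 62 mm tall, standing. Origin: its underside's middle.
- jar: Bystander, leave alone: small amber jar with black cap, 52 mm wide, 55 mm tall, standing. Origin: its underside's middle.
- screwdriver: Bystander, leave alone: screwdriver lying crosswise at the back of the work area. Origin: under its middle; x along it.
- puck: Bystander, leave alone: disc of the rod's plastic, 36 mm wide, 20 mm tall. Origin: its underside's middle.
- weight: Bystander, leave alone: small brass weight with a knob, 32 mm wide, 38 mm tall. Origin: its underside's middle.
- tape: Bystander, leave alone: black tape roll lying flat, 84 mm wide, 19 mm tall. Origin: its underside's middle.

How it is judged:
By the outcome, as a careful person would: the job done as asked, in the order asked, and still so for the second after the job is handed in, while the arm keeps its last pose, push and grip.
It also fails if it takes over 67 s, if anything falls off the work surface, if the arm or the gripper's body presses on something with over 40 N, if the wrist force passes 120 N, or if a joint passes its speed limit or range.

## Robot

A 7-joint arm with a two-finger parallel gripper is mounted at the origin on the work surface. World frame = base frame: x ahead of the robot, y to its left, z up, the work surface at z = 0. Lengths are in mm, angles in rad, forces in N, time in s.
With the tool pointing down it reaches from about 425 to 925 mm from the base axis. Payload 6.8 kg.
Tool frame: the origin (TCP) lies midway between the tips of the shut fingers; the grasp point (between the pads) lies 19 mm behind it; z points along the fingers, y is the line along which they close (so a half turn about z gives the same grasp; the last joint's range is limited). The gripper opens to 85 mm and grips with 20 to 120 N. Pads are 22 mm wide; open, the fingers measure 114 mm over their backs; the gripper's body (76 mm by 85 mm) begins 54 mm behind the grasp point. The pads swing forward as they close: fully open they stand 13 mm farther back than shut.
Start: joints at [1.053, 0.477, 0.022, 1.555, -0.011, 1.109, -0.083], TCP at [268.948, -619.124, 231.308] pointing down, gripper open.
Joint ranges: [-2.96, 2.96], [-0.34, 2.1], [-1.41, 1.46], [0.24, 2.44], [-1.37, 4.51], [0.17, 1.92], [-2.96, 2.96]. Speed limits (rad/s): [2.39, 2.39, 3.14, 3.14, 3.14, 3.14, 3.14].

## Interface

Orientations are given as a rotation vector (axis times angle).
In Python, from bench import env gives the robot as it stands. The module is installed in compiled form; this text tells all that it offers.
- The arm moves only by the tool drive_tool, never from a script. Its argument "motion" is a list that holds one entry, the list of rows, each a list of 5 numbers: the shift along the tool's x, y, z in mm, then the turn about the tool's z in rad, then the opening, from 0 (shut) to 1 (fully open). In form: [[[dx, dy, dz, turn, grip], ...]]. A call has 1 to 12 rows; each row shifts and turns the commanded pose from where the row before left it, along the tool's axes as they then stand; what a row does not reach is not made up. A row lasts 1/10 s, in which the tool goes at most 50 mm and 8.59 degrees, less where a joint would pass 70% of its speed; a pose out of reach is approached as far as the arm can. A call is refused whole if a number of a shift passes 50 or a number of a turn 0.15, either way. A call with a gripper value outside its range is refused whole. The fingers move at their own pace and stop on an object; the grip force is fixed at half the most. Time passes only in rows, so rows that do not move let the fingers close. It gives the time, the measured TCP pose, the force, the opening and the grip force at its end, in the units of the state.
- env.read_state(): the state, without advancing time (a new reading comes with each control period).
- env.camera(name): name is "scene" or "side" or "wrist"; returns the picture (384x512x3 uint8, blue, green, red); there is no depth.
- env.get_calibration(name): a dict with "K" (3x3 intrinsics, pixels), "dist" ([k1, k2, p1, p2, k3] as OpenCV has them; the pictures are not rectified), "extrinsics" (4x4, takes a point from world to camera coordinates); the wrist camera has in their place "T_tool_cam" (4x4, takes a point from camera to tool coordinates, whose origin is the TCP and whose axes are the flange's). Camera axes: x right, y down, z forward; pixel columns grow to the right and rows downward; lengths in mm; the calibration is good to about 2 mm. A picture is of the moment at which its call begins: read the wrist's pose just before it. get_calibration takes no time and is no camera call.
- env.finish_job(): hands the job in; it is judged then, once.
The state is a dict: "t": time; "joint_positions": joint angles; "qd": joint speeds; "joint_torque": joint torques, N m; "position": TCP position; "orientation": TCP orientation; "ft_force": force on the tool from outside, world axes, zero at the start; "torque": the same for the moment, N m; "grip_width": opening from 0.0 (shut) to 1.0 (fully open); "grasp_force": force on a finger pad.
Only numpy, scipy, OpenCV 4.12 (cv2) and the standard library are available. Lean on these libraries where they do the work, as an engineer would, in place of code of your own. Each camera call takes 0.05 s, during which the arm holds its last target. There are 200 camera calls.

## Working session

There is one attempt and no reset: what is moved stays moved. The work goes in short steps, Python scripts to look and compute and a tool call to move; the robot and the scene stay as the last step left them, time stands still between calls to the robot, and variables do not carry over. Pictures are saved under pics/ and viewed, at most 10 in all, crops included, and the job is handed in when it is done.

Besides the shell and the picture viewer there is one more tool, called after "Request:" by a JSON object that holds its "op" and its "data". drive_tool: Moves the arm, as the interface text tells. Its arguments: {"type":"object","properties":{"motion":{"type":"array","items":{"type":"array","items":{"type":"array","items":{"type":"number"}}}}},"required":["motion"]}

```bash
mkdir -p pics
cat > h.py <<'E'
from bench import env
import numpy as np, cv2
from scipy.spatial.transform import Rotation as R
def cam(name):
    s=env.read_state(); im=env.camera(name); c=env.get_calibration(name)
    K=np.array(c["K"]);d=np.array(c["dist"],float)
    if name=="wrist":
        T=np.eye(4);T[:3,:3]=R.from_rotvec(s["orientation"]).as_matrix();T[:3,3]=s["position"]
        E=np.linalg.inv(T@np.array(c["T_tool_cam"]))
    else: E=np.array(c["extrinsics"])
    return im,K,d,E
def toz(px,z,K,d,E):
    """pixel -> world point on the plane at height z"""
    p=cv2.undistortPoints(np.array(px,float).reshape(-1,1,2),K,d).reshape(-1,2)
    Rm,t=E[:3,:3],E[:3,3]; c=-Rm.T@t
    r=np.c_[p,np.ones(len(p))]@Rm
    return c+r*((np.asarray(z)-c[2])/r[:,2])[:,None]
def proj(P,K,d,E):
    rv=cv2.Rodrigues(E[:3,:3])[0]
    return cv2.projectPoints(np.array(P,float).reshape(-1,1,3),rv,E[:3,3],K,d)[0].reshape(-1,2)
E
python3 - <<'E'
from h import *
s=env.read_state(); print({k:np.round(v,3) for k,v in s.items()})
print(R.from_rotvec(s["orientation"]).as_matrix().round(3))
for n in("scene","side"):
    im,K,d,E=cam(n); cv2.imwrite(f"pics/{n}0.png",cv2.resize(im,(800,600),interpolation=cv2.INTER_CUBIC)); np.savez(f"{n}0.npz",im=im,K=K,d=d,E=E)
    print(n,-E[:3,:3].T@E[:3,3],K[0,0])
print(env.get_calibration("wrist"))
E
```

```text
{'t': np.float64(0.0), 'joint_positions': array([ 1.053,  0.478,  0.022,  1.556, -0.011,  1.109, -0.083]), 'qd': array([-0.   , -0.001, -0.   ,  0.001, -0.001,  0.003,  0.   ]), 'joint_torque': array([-0.0000e+00, -5.9645e+01,  1.6070e+00, -2.8120e+01,  1.2000e-02,
        9.0000e-03,  0.0000e+00]), 'position': array([ 268.706, -618.573,  230.327]), 'orientation': array([-3.074e+00, -6.390e-01,  1.000e-03]), 'ft_force': array([0.488, 0.755, 0.333]), 'torque': array([0.01 , 0.037, 0.016]), 'grasp_force': np.float64(0.0), 'grip_width': np.float64(0.997)}
[[ 0.917  0.398 -0.001]
 [ 0.398 -0.917  0.002]
 [-0.    -0.002 -1.   ]]
scene [ 990.02890403  849.75546205 1305.87944328] 496.11794311332596
side [ 462.14546838 -567.05202694  825.22965361] 420.0679989526289
{'K': array([[289.90344487,   0.        , 255.35726895],
       [  0.        , 289.90344487, 190.7064475 ],
       [  0.        ,   0.        ,   1.        ]]), 'dist': array([-0.02944115,  0.        ,  0.        ,  0.        ,  0.        ]), 'T_tool_cam': array([[-3.16324158e-04, -9.58221595e-01, -2.86026704e-01,
         7.25598636e+01],
       [ 9.99999893e-01, -2.06533542e-04, -4.14014575e-04,
         2.31821919e-01],
       [ 3.37643598e-04, -2.86026805e-01,  9.58221557e-01,
        -1.42356075e+02],
       [ 0.00000000e+00,  0.00000000e+00,  0.00000000e+00,
         1.00000000e+00]])}
```

View pics/scene0.png

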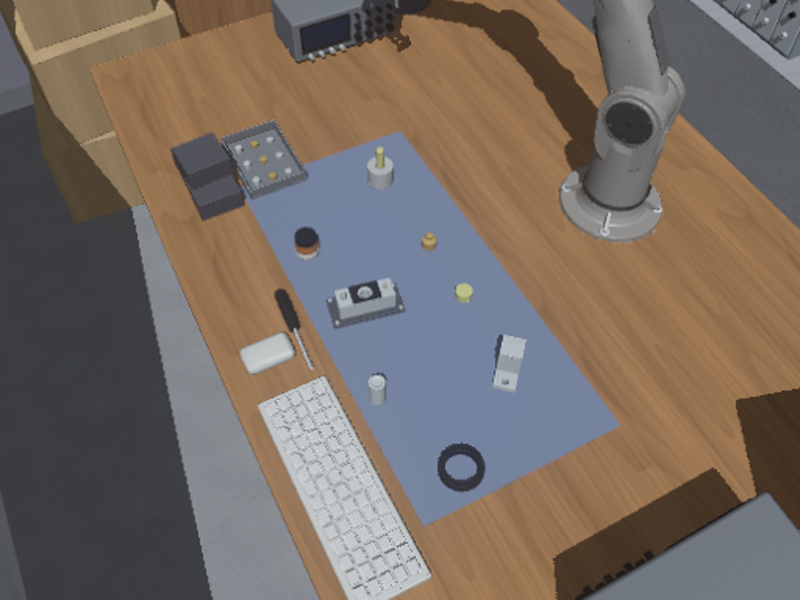

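View pics/side0.png

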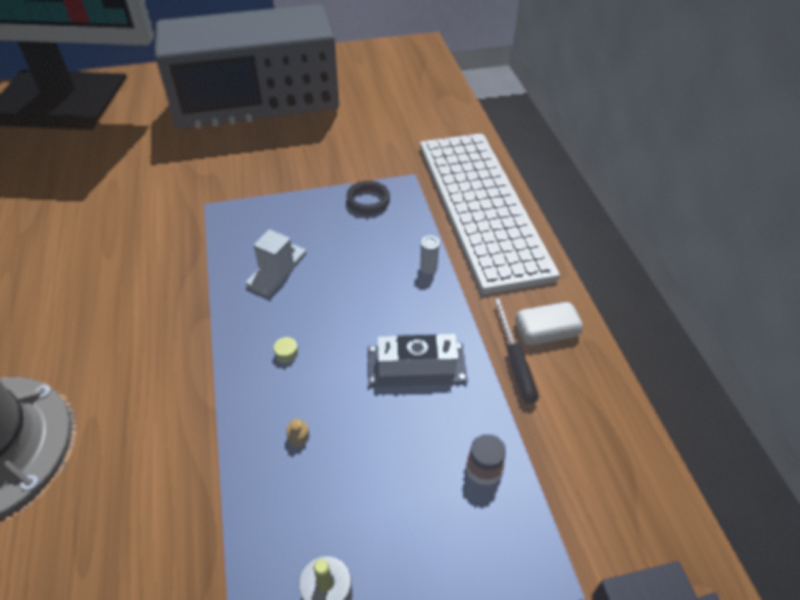

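The pictures show the rod and holder at scene (380,165) and side (323,575), the housing at scene (365,295) and side (417,350), and the cover at scene (510,360) and side (275,262).

Run:
```python
from h import *
pts={"scene":{"rodtop":(380,151,100),"seal":(365,292,52),"turret":(513,344,70),"jar":(306,236,55),"can":(377,379,62),"weight":(429,236,38),"puck":(464,290,20),"coverhole":(505,382,12)},
"side":{"rodtop":(321,566,100),"seal":(417,347,52),"turret":(273,242,70),"jar":(487,447,55),"can":(430,241,62),"weight":(297,425,38),"puck":(286,346,20),"c1":(268,290,12),"c2":(300,252,12),"hL":(388,345,66),"hR":(446,345,66)}}
for n in pts:
    z=np.load(n+"0.npz")
    for k,(u,v,h) in pts[n].items():
        print(n,k,toz([((u+.5)/1.5625-.5,(v+.5)/1.5625-.5)],[h],z["K"],z["d"],z["E"])[0].round(0))
for n,(x0,y0,x1,y1) in {"scene":(200,170,350,260),"side":(140,130,310,260)}.items():
    im=np.load(n+"0.npz")["im"][y0:y1,x0:x1]
    f=min(800/im.shape[1],600/im.shape[0]); cv2.imwrite(f"pics/{n}c.png",cv2.resize(im,None,fx=f,fy=f,interpolation=cv2.INTER_CUBIC))
```

```text
scene rodtop [ 440. -294.  100.]
scene seal [624.   8.  52.]
scene turret [434. 257.  70.]
scene jar [ 672. -178.   55.]
scene can [694. 203.  62.]
scene weight [434. -72.  38.]
scene puck [431.  75.  20.]
scene coverhole [467. 295.  12.]
side rodtop [ 442. -299.  100.]
side seal [628.   4.  52.]
side turret [444. 259.  70.]
side jar [ 676. -179.   55.]
side can [702. 211.  62.]
side weight [437. -79.  38.]
side puck [438.  75.  20.]
side c1 [422. 207.  12.]
side c2 [486. 286.  12.]
side hL [584.   7.  66.]
side hR [667. -12.  66.]
```

View pics/sidec.png

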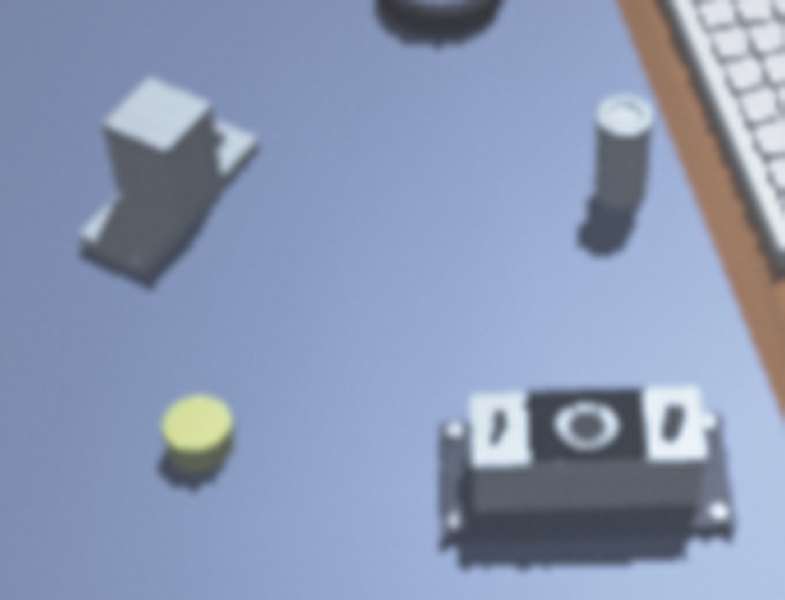

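Request:
{"op": "drive_tool", "data": {"motion": [[[28, -22, 0, 0, 1], [28, -22, 0, 0, 1], [28, -22, 0, 0, 1], [28, -22, 0, 0, 1], [28, -22, 0, 0, 1], [28, -22, 0, 0, 1], [28, -22, 0, 0, 1], [28, -22, 0, 0, 1], [28, -22, 0, 0, 1], [28, -22, 0, 0, 1], [0, 0, 0, 0, 1], [0, 0, 0, 0, 1]]]}}

```text
t: 1.3
position: [438.3, -305.1, 231.1]
orientation: [-3.075, -0.642, 0.001]
ft_force: [-0.2, -0.3, 0.1]
grip_width: 0.995
grasp_force: 0.0
```

The crop suggests the thicker dowel is at the right, crop (675,425), which is world +x. I'll confirm that from close up with the wrist camera.

Run:
```python
from h import *
im,K,d,E=cam("wrist"); np.savez("w1.npz",im=im,K=K,d=d,E=E)
hsv=cv2.cvtColor(im,cv2.COLOR_BGR2HSV)
m=((hsv[...,0]>22)&(hsv[...,0]<40)&(hsv[...,1]>70)).astype(np.uint8)
n,l,st,c=cv2.connectedComponentsWithStats(m)
for i in range(1,n):
    if st[i,4]>50: print(st[i],c[i],toz([c[i]],[100],K,d,E)[0].round(1))
print(proj([[441,-297,100],[441,-297,50]],K,d,E))
cv2.imwrite("pics/w1.png",im)
```

```text
[421  22  13  13 116] [427.17241379  28.17241379] [ 622.3 -385.6  100. ]
[465  46  12  13 117] [470.5982906   51.78632479] [ 622.5 -431.2  100. ]
[506  69   6  12  56] [508.69642857  74.875     ] [ 621.4 -474.5  100. ]
[ 62  81  24  20 241] [71.57261411 89.05809129] [ 451.4 -118.1  100. ]
[243 160  18  27 400] [251.7  173.41] [ 444.5 -298.5  100. ]
[[248.79376304 176.0446706 ]
 [249.78031121 165.56436072]]
```

View pics/w1.png

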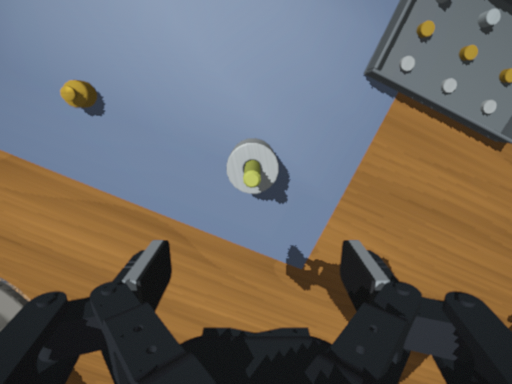

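The wrist picture shows the rod's top at about (252,178) and the holder's rim centred at about (253,168).

Run:
```python
from h import *
z=np.load("w1.npz"); K,d,E=z["K"],z["d"],z["E"]
print(toz([(251.7,178),(253,168)],[100,50],K,d,E).round(1))
s=env.read_state(); M=R.from_rotvec(s["orientation"]).as_matrix(); print(s["position"])
for P in toz([(251.7,178),(253,168)],[100,50],K,d,E): print((M.T@(P-s["position"])).round(1))
```

```text
[[ 440.3 -300.4  100. ]
 [ 439.9 -301.5   50. ]]
[ 437.65339297 -306.20948485  231.09065376]
[  4.9  -4.3 131.1]
[  4.1  -3.5 181.1]
```

Request:
{"op": "drive_tool", "data": {"motion": [[[5, -4, 30, 0, 1], [0, 0, 40, 0, 0.7], [0, 0, 40, 0, 0.6], [0, 0, 35, 0, 0.6], [0, 0, 16, 0, 0.6], [0, 0, 8, 0, 0.6], [0, 0, 0, 0, 0.6], [0, 0, 0, 0, 0.6]]]}}

```text
t: 2.15
position: [441.4, -301.1, 63.1]
orientation: [3.075, 0.637, 0.001]
ft_force: [-0.4, -0.2, 0.2]
grip_width: 0.598
grasp_force: 0.0
```

Run:
```python
from h import *
im,K,d,E=cam("wrist"); np.savez("w2.npz",im=im,K=K,d=d,E=E)
s=env.read_state(); print(s["position"],s["grip_width"])
hsv=cv2.cvtColor(im,cv2.COLOR_BGR2HSV)
m=((hsv[...,0]>22)&(hsv[...,0]<40)&(hsv[...,1]>70)).astype(np.uint8)
n,l,st,c=cv2.connectedComponentsWithStats(m)
for i in range(1,n):
    if st[i,4]>150: print(st[i],c[i])
print(proj([[440.3,-300.7,100]],K,d,E))
cv2.imwrite("pics/w2.png",im)
```

```text
[ 441.72085848 -301.02611822   63.42687317] 0.6008185428460132
[ 232  220   41   82 2659] [252.0902595  262.07484017]
[[253.09592327 285.8043819 ]]
```

View pics/w2.png

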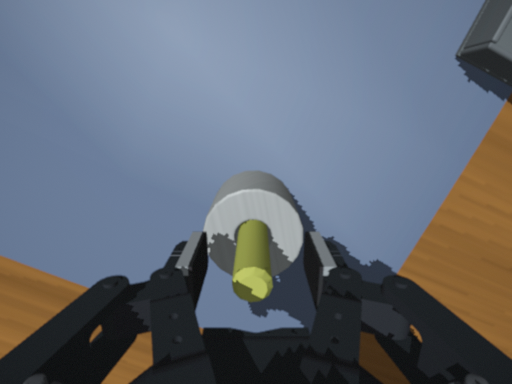

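The rod's top is at (252,283), midway between the pads. I'll close on it and lift.

Request:
{"op": "drive_tool", "data": {"motion": [[[0, 0, 0, 0, 0.2], [0, 0, 0, 0, 0], [0, 0, 0, 0, 0], [0, 0, 0, 0, 0], [0, 0, 0, 0, 0], [0, 0, -10, 0, 0], [0, 0, -20, 0, 0], [0, 0, -30, 0, 0], [0, 0, -40, 0, 0], [0, 0, -20, 0, 0], [0, 0, 0, 0, 0]]]}}

```text
t: 3.3
position: [443.0, -301.1, 186.1]
orientation: [3.072, 0.638, 0.008]
ft_force: [-0.1, -0.1, -0.5]
grip_width: 0.189
grasp_force: 58.7
```

Run:
```python
from h import *
im,K,d,E=cam("wrist"); np.savez("w3.npz",im=im,K=K,d=d,E=E)
s=env.read_state(); print(s["position"],s["grip_width"],s["grasp_force"])
M=R.from_rotvec(s["orientation"]).as_matrix()
# move to y=-80,x=600 above jar clear, rotated later
for P in [[575,-25,s["position"][2]]]: print(M.T@(np.array(P)-s["position"]))
cv2.imwrite("pics/w3.png",im)
```

```text
[ 441.83150001 -300.52952563  184.02889195] 0.19353533950284812 58.673626561649144
[ 2.31911252e+02 -1.99668553e+02 -9.44826911e-02]
```

Request:
{"op": "drive_tool", "data": {"motion": [[[24, -25, 0, 0, 0], [24, -25, 0, 0, 0], [24, -25, 0, 0, 0], [24, -25, 0, 0, 0], [24, -25, 0, 0, 0], [24, -25, 0, 0, 0], [24, -25, 0, 0, 0], [24, -25, 0, 0, 0], [24, -25, 0, 0, 0], [24, -25, 0, 0, 0], [0, 0, 0, 0.13, 0], [0, 0, 0, 0.13, 0]]]}}

```text
t: 4.55
position: [560.7, 26.4, 180.5]
orientation: [-3.132, -0.231, 0.005]
ft_force: [-0.7, -0.4, -0.1]
grip_width: 0.195
grasp_force: 58.7
```

Request:
{"op": "drive_tool", "data": {"motion": [[[0, 0, 0, 0.13, 0], [0, 0, 0, 0.13, 0], [0, 0, 0, 0.12, 0], [0, 0, 0, 0, 0], [0, 0, 0, 0, 0]]]}}

```text
t: 5.05
position: [560.9, 24.8, 181.3]
orientation: [3.121, -0.355, -0.003]
ft_force: [0.6, 0.5, -0.4]
grip_width: 0.193
grasp_force: 58.7
```

Run:
```python
from h import *
im,K,d,E=cam("wrist"); np.savez("w4.npz",im=im,K=K,d=d,E=E)
s=env.read_state(); print(s["position"],s["grip_width"],s["grasp_force"],s["orientation"])
cv2.imwrite("pics/w4.png",cv2.resize(im,(800,600),interpolation=cv2.INTER_CUBIC))
```

```text
[561.06921543  24.84581537 181.5255939 ] 0.1928134916990126 58.703372036106884 [ 3.12105106e+00 -3.55939940e-01 -2.24302982e-03]
```

View pics/w4.png

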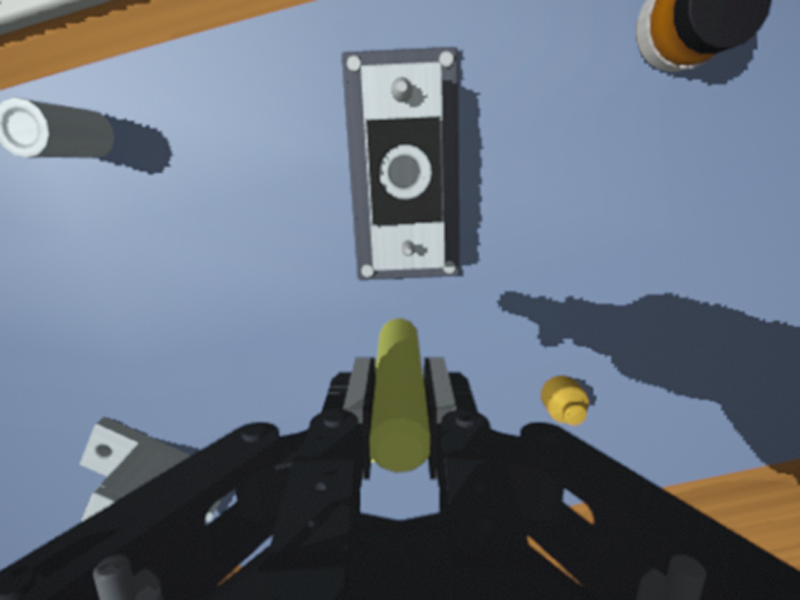

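The wrist picture shows the housing with the well at (404,171), the big dowel at (401,89) on the far side, the small one at (411,248), and the rod held at (400,395). Next I'll fit the housing pose and the rod's axis in the tool frame.

Run:
```python
from h import *
from scipy.optimize import least_squares
z=np.load("w4.npz"); im,K,d,E=z["im"],z["K"],z["d"],z["E"]
s=env.read_state(); M=R.from_rotvec(s["orientation"]).as_matrix(); p0=s["position"]
L=np.array([[0,0,48],[30,21,52],[30,-21,52],[-30,21,52],[-30,-21,52],[58,22,48],[58,-22,48],[-58,22,48],[-58,-22,48]])
px=np.array([(404.5,171.5),(367,120),(442,118),(373,225),(444,222),(361,64),(441,63),(370,271),(445,270)])
px=(px+.5)/1.5625-.5
def f(q):
    c,s_=np.cos(q[2]),np.sin(q[2]); P=L.copy().astype(float)
    P[:,:2]=L[:,:2]@np.array([[c,s_],[-s_,c]])+q[:2]; return (proj(P,K,d,E)-px)
r=least_squares(lambda q:f(q).ravel(),[626,6,-.23]); q=r.x
print(q,np.degrees(q[2]),f(q).round(1).tolist())
th=np.arctan2(M[1,0],M[0,0]); print("tool yaw",np.degrees(th))
print("well by itself",toz([px[0]],[48],K,d,E))
hsv=cv2.cvtColor(im,cv2.COLOR_BGR2HSV)
m=((hsv[...,0]>22)&(hsv[...,0]<40)&(hsv[...,1]>90)).astype(np.uint8)
for row in range(200,300,10):
    c=np.flatnonzero(m[row,220:300])+220; print(row,c.min() if len(c) else 0,c.max() if len(c) else 0)
print("top row",np.flatnonzero(m[:,245:268].any(1)&(np.arange(384)>190))[[0,-1]])
# model: rod bottom circle and top circle in tool frame at axis (0,0)
a=np.linspace(0,6.28,60)
for zt,rad in((53,6),(50,9),(-34,9),(-37,6)):
    P=np.c_[rad*np.cos(a),rad*np.sin(a),0*a+zt]@M.T+p0; u=proj(P,K,d,E); print(zt,u.min(0).round(1),u.max(0).round(1))
P=np.array([q[0],q[1],p0[2]]); print("shift",(M.T@(P-p0)).round(1))
```

```text
[ 6.25544982e+02  5.90771451e+00 -1.92223870e-01] -11.013616490190062 [[0.5, 0.7], [-0.4, -0.6], [-0.5, -1.1], [-0.7, 0.5], [-1.2, 0.9], [0.9, 1.4], [0.5, 0.1], [1.9, -0.6], [-0.9, -1.5]]
tool yaw -13.012381291491765
well by itself [[626.2385994    6.24537088  48.        ]]
200 0 0
210 245 264
220 243 266
230 242 267
240 240 269
250 239 272
260 238 273
270 237 274
280 236 275
290 236 274
top row [205 300]
53 [246.5 201.9] [263.2 217.6]
50 [242.1 199.2] [267.6 223. ]
-34 [233.6 262. ] [275.4 298.1]
-37 [240.2 272.2] [268.7 296.7]
shift [67.1  3.9 -0.1]
```

Request:
{"op": "drive_tool", "data": {"motion": [[[20, 1, 0, -0.03, 0], [30, 1, 10, 0, 0], [17, 2, 20, 0, 0], [3, 0, 24, 0, 0], [0, 0, 10, 0, 0], [0, 0, 4, 0, 0], [0, 0, 0, 0, 0], [0, 0, 0, 0, 0], [0, 0, 0, 0, 0]]]}}

```text
t: 6.0
position: [629.8, 6.5, 115.6]
orientation: [-3.126, 0.313, -0.003]
ft_force: [0.5, -0.5, -0.5]
grip_width: 0.191
grasp_force: 58.7
```

Run:
```python
from h import *
im,K,d,E=cam("wrist"); np.savez("w5.npz",im=im,K=K,d=d,E=E)
s=env.read_state(); print(s["position"],s["grip_width"],s["grasp_force"],s["orientation"])
M=R.from_rotvec(s["orientation"]).as_matrix(); p0=s["position"]
out=cv2.resize(im[110:340,130:382],None,fx=2.6,fy=2.6,interpolation=cv2.INTER_CUBIC)
a=np.linspace(0,6.28,60)
q=np.array([625.9,6.1,0])
def draw(P,col):
    u=(proj(P,K,d,E)-[130,110]+.5)*2.6
    cv2.polylines(out,[u.astype(np.int32).reshape(-1,1,2)],True,col,1)
draw(np.c_[9.75*np.cos(a),9.75*np.sin(a),0*a+48]+q,(0,0,255))
draw(np.c_[15*np.cos(a),15*np.sin(a),0*a+52]+q,(0,0,255))
yaw=np.radians(-11);c,n=np.cos(yaw),np.sin(yaw);Q=np.array([[c,-n,0],[n,c,0],[0,0,1]])
draw(np.array([[30,21,52],[30,-21,52],[-30,-21,52],[-30,21,52]])@Q.T+q,(255,0,255))
draw(np.array([[58,22,48],[58,-22,48],[-58,-22,48],[-58,22,48]])@Q.T+q,(255,0,255))
for zt,rad,x in((53,6,-3),(50,9,-3),(-37,6,-1),(-34,9,-1)): draw(np.c_[rad*np.cos(a)+x,rad*np.sin(a),0*a+zt]@M.T+p0,(255,255,0))
cv2.imwrite("pics/w5.png",out)
```

```text
[629.77724843   6.54214239 115.42981148] 0.19415833974955685 58.70063530979678 [-3.12563346e+00  3.13398700e-01 -2.71836279e-03]
```

View pics/w5.png

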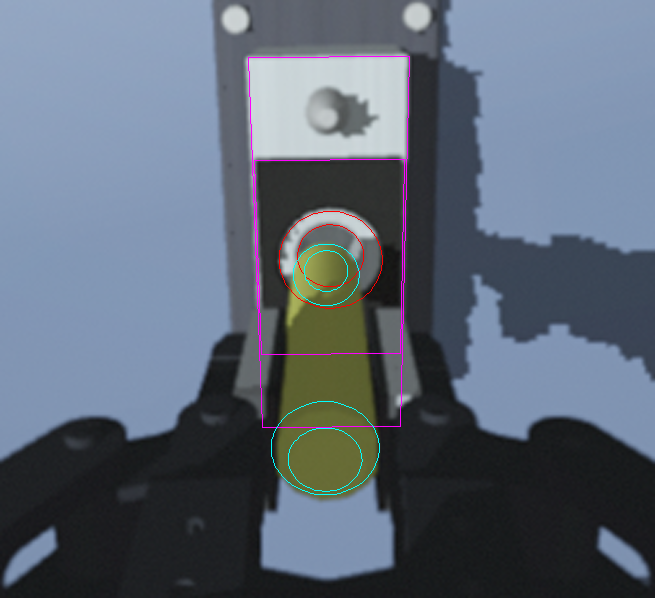

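The rod's end is about 1 mm off the well's axis, and the housing overlay fits. I'll correct that and lower it.

Request:
{"op": "drive_tool", "data": {"motion": [[[-0.7, 1.1, 4, 0, 0], [0, 0, 5, 0, 0], [0, 0, 5, 0, 0], [0, 0, 4, 0, 0], [0, 0, 4, 0, 0], [0, 0, 0, 0, 0]]]}}

```text
t: 6.65
position: [628.0, 5.4, 91.5]
orientation: [3.126, -0.314, -0.002]
ft_force: [0.3, 0.5, -0.8]
grip_width: 0.192
grasp_force: 58.7
```

Request:
{"op": "drive_tool", "data": {"motion": [[[0, 0, 5, 0, 0], [0, 0, 5, 0, 0], [0, 0, 4, 0, 0], [0, 0, 4, 0, 0], [0, 0, 2, 0, 0], [0, 0, 1, 0, 0], [0, 0, 0, 0, 0]]]}}

```text
t: 7.35
position: [628.4, 5.5, 71.2]
orientation: [3.126, -0.314, -0.0]
ft_force: [-1.1, -0.1, 0.6]
grip_width: 0.194
grasp_force: 58.7
```

Request:
{"op": "drive_tool", "data": {"motion": [[[0, 0, 1, 0, 0], [0, 0, 1, 0, 0], [0, 0, 0.7, 0, 0], [0, 0, 0, 0, 0]]]}}

```text
t: 7.75
position: [628.7, 5.4, 69.2]
orientation: [-3.126, 0.314, -0.001]
ft_force: [-0.7, -0.4, 4.8]
grip_width: 0.196
grasp_force: 59.3
```

Request:
{"op": "drive_tool", "data": {"motion": [[[0, 0, 0, 0, 0.3], [0, 0, 0, 0, 0.5], [0, 0, 0, 0, 0.6], [0, 0, -5, 0, 0.6], [0, 0, -20, 0, 0.6], [0, 0, -30, 0, 0.6], [0, 0, -40, 0, 0.6], [0, 0, -40, 0, 0.6], [0, 0, -20, 0, 0.6], [0, 0, 0, 0, 0.6], [0, 0, 0, 0, 0.6]]]}}

```text
t: 8.85
position: [628.3, 5.4, 223.8]
orientation: [-3.126, 0.314, -0.001]
ft_force: [-0.7, -0.0, 0.2]
grip_width: 0.602
grasp_force: 0.0
```

Run:
```python
from h import *
im,K,d,E=cam("wrist"); np.savez("w6.npz",im=im,K=K,d=d,E=E)
s=env.read_state(); print(s["position"],s["grip_width"],s["orientation"],s["joint_positions"])
hsv=cv2.cvtColor(im,cv2.COLOR_BGR2HSV)
m=((hsv[...,0]>22)&(hsv[...,0]<40)&(hsv[...,1]>90)).astype(np.uint8)
n,l,st,c=cv2.connectedComponentsWithStats(m); print(st[1:][st[1:,4]>100])
a=np.linspace(0,6.28,90)
for zz,rad in((106,6),(103,9),(48,9)):
    u=proj(np.c_[625.9+rad*np.cos(a),6.1+rad*np.sin(a),0*a+zz],K,d,E); print(zz,u.min(0),u.max(0))
```

```text
[627.70558181   5.36387993 222.71843608] 0.5950204883775576 [ 3.12554755e+00 -3.13844914e-01 -2.22534202e-03] [-0.00280607  0.41329881 -0.14003302  1.67463169  0.0643115   1.059608
 -1.93371111]
[[245 167  20  30 464]
 [223 290  25  27 535]]
106 [248.45230838 181.97005215] [261.29641589 194.30996164]
103 [245.34957705 178.04494246] [264.41398071 196.37744359]
48 [247.00009601 166.03660552] [262.98423154 181.61546962]
```

Request:
{"op": "drive_tool", "data": {"motion": [[[-24, -21, 0, 0, 1], [-24, -21, 0, 0, 1], [-24, -21, 0, 0, 1], [-24, -21, 0, 0, 1], [-24, -21, 0, 0, 1], [-24, -21, 0, 0, 1], [-24, -21, 0, 0, 1], [-24, -21, 0, 0, 1], [-24, -21, -10, 0, 1], [-19, -21, -10, 0, 1], [0, 0, 0, -0.14, 1], [0, 0, 0, -0.14, 1]]]}}

```text
t: 10.1
position: [438.5, 258.7, 242.5]
orientation: [3.138, 0.138, -0.003]
ft_force: [0.1, -0.4, 0.1]
grip_width: 1.002
grasp_force: 0.0
```

Request:
{"op": "drive_tool", "data": {"motion": [[[0, 0, 0, -0.14, 1], [0, 0, 0, -0.14, 1], [0, 0, 0, -0.14, 1], [0, 0, 0, -0.14, 1], [0, 0, 0, -0.14, 1], [0, 0, 0, -0.13, 1], [0, 0, 0, 0, 1], [0, 0, 0, 0, 1]]]}}

```text
t: 10.9
position: [439.4, 257.5, 242.5]
orientation: [2.825, 1.375, -0.003]
ft_force: [-0.6, -0.1, -0.2]
grip_width: 0.997
grasp_force: 0.0
```

Run:
```python
from h import *
im,K,d,E=cam("wrist"); np.savez("w7.npz",im=im,K=K,d=d,E=E)
s=env.read_state(); print(s["position"],s["grip_width"],s["orientation"],s["joint_positions"])
cv2.imwrite("pics/w7.png",cv2.resize(im,(800,600),interpolation=cv2.INTER_CUBIC))
```

```text
[439.4962599  257.66533725 242.8127759 ] 1.0001464928859627 [ 2.82426843e+00  1.37584660e+00 -2.37624186e-03] [-0.26274738  0.22686555 -0.44950733  1.9065908   0.11354754  1.03433557
 -1.42470539]
```

View pics/w7.png

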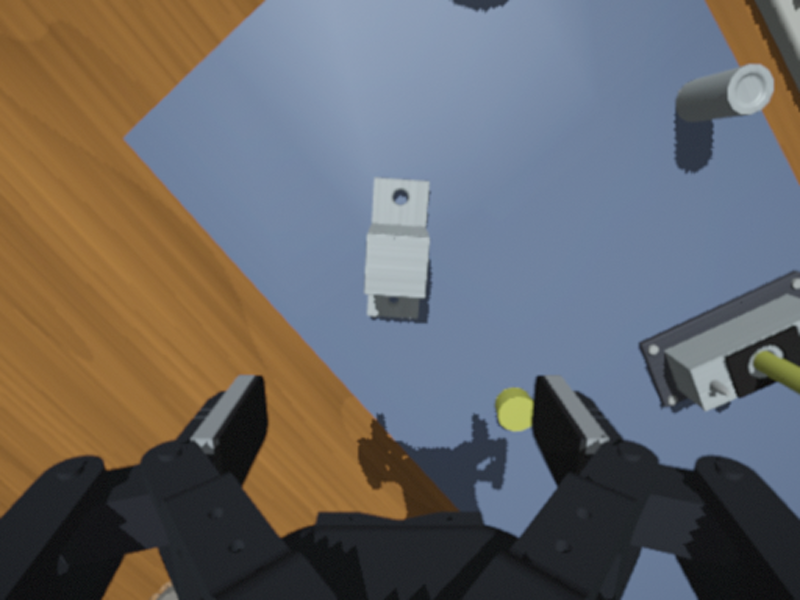

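The wrist picture shows the cover upright, with its far hole at (400,197), the near hole at (393,300) partly hidden by the turret, and the turret's top between (366,232) and (429,297). The puck is at (515,408) and has to stay clear.

Run:
```python
from h import *
from scipy.optimize import least_squares
z=np.load("w7.npz"); im,K,d,E=z["im"],z["K"],z["d"],z["E"]
s=env.read_state(); M=R.from_rotvec(s["orientation"]).as_matrix(); p0=s["position"]
g=cv2.cvtColor(im,cv2.COLOR_BGR2GRAY)
print(g[118:136,246:268])
print("near"); print(g[184:206,236:274:1])
L=np.array([[22,22,70],[22,-22,70],[-22,22,70],[-22,-22,70],[58,22,12],[58,-22,12],[44,0,12]])
px=(np.array([(368,233),(430,237),(366,294),(426,297),(374.5,178),(430,181),(400.5,197)])+.5)/1.5625-.5
def f(q):
    c,n=np.cos(q[2]),np.sin(q[2]); P=L.astype(float)
    P[:,:2]=L[:,:2]@np.array([[c,n],[-n,c]])+q[:2]; return proj(P,K,d,E)-px
q=least_squares(lambda q:f(q).ravel(),[440,258,.9]).x
print(q,np.degrees(q[2]),f(q).round(1).tolist())
print("tool yaw",np.degrees(np.arctan2(M[1,0],M[0,0])))
print("shift",M.T@(np.array([q[0],q[1],0])-p0))
c,n=np.cos(q[2]),np.sin(q[2])
for rad in(6.75,4.75):
    a=np.linspace(0,6.28,60); P=np.c_[44*c+q[0]+rad*np.cos(a),44*n+q[1]+rad*np.sin(a),0*a+12]; u=proj(P,K,d,E); print(rad,u.min(0),u.max(0))
```

```text
[[187 187 188 188 186 187 188 188 189 190 186 184 184 186 187 185 185 188
  188 189 186 183]
 [187 186 188 188 187 187 188 187 186 184 181 179 182 184 187 184 185 187
  188 188 186 183]
 [187 187 188 188 187 186 183 174 165 155 149 151 162 176 183 185 186 187
  189 188 185 183]
 [187 187 188 187 186 181 165 139 120 102  95 102 121 146 169 181 186 188
  188 188 185 183]
 [187 186 188 187 184 169 133  93  74  64  62  66  78 106 140 169 184 188
  189 187 185 183]
 [186 186 188 187 179 151 102  65  56  56  57  57  59  73 108 152 180 188
  189 187 185 182]
 [186 187 187 186 171 132  79  58  58  64  70  61  57  59  86 135 174 187
  189 187 185 183]
 [186 186 187 184 164 114  67  57  67  91 105  88  77  72  79 124 169 185
  189 187 185 183]
 [186 186 187 183 162 109  64  64  93 121 130 123 119 106  84 121 168 186
  188 187 184 182]
 [186 186 187 183 165 122  78  92 120 136 138 137 136 123 102 134 173 186
  188 186 184 183]
 [186 186 187 185 174 143 107 118 134 138 138 138 137 131 130 157 179 187
  188 186 183 182]
 [186 186 187 186 181 166 143 135 136 137 136 135 139 143 155 174 185 188
  1
[... 3727 characters left out ...]
6  66  58  57  57  56
   57  82]
 [122 108  82  75  88 108 106  83  75  75  71  60  56  62  73  71  59  56
   56  57  60  63  62  59  60  68  78  67  62  65  64  59  55  57  57  56
   59  87]
 [127 124 116 113 118 125 124 116 114 113 105  84  77  88 108 106  83  75
   75  70  64  72  76  74  71  66  74  76  70  59  56  57  55  55  54  55
   59  87]]
[439.59124679 260.05924937   0.84901812] 48.64515521365331 [[-0.2, 0.3], [0.5, -0.0], [-0.3, 0.0], [0.1, 0.2], [-0.1, -0.3], [-0.4, -0.2], [0.3, -0.0]]
tool yaw 51.946220976122326
shift [  2.27639904  -1.24525415 242.81073149]
6.75 [251.05423189 120.40057264] [261.76765571 131.31392514]
4.75 [252.64139052 122.02991831] [260.18021233 129.70964793]
```

The far hole is about 10.5 px wide, so it's the big one, and cover +x lies along tool +x. I'll go down and grip the turret.

Request:
{"op": "drive_tool", "data": {"motion": [[[2.3, -1.2, 20, 0, 1], [0, 0, 45, 0.058, 1], [0, 0, 45, 0, 1], [0, 0, 45, 0, 1], [0, 0, 30, 0, 1], [0, 0, 18, 0, 1], [0, 0, 10, 0, 1], [0, 0, 5, 0, 1], [0, 0, 0, 0, 1], [0, 0, 0, 0, 1]]]}}

```text
t: 11.95
position: [441.0, 260.9, 26.5]
orientation: [-2.861, -1.297, -0.003]
ft_force: [0.5, 0.0, 0.4]
grip_width: 0.998
grasp_force: 0.0
```

Request:
{"op": "drive_tool", "data": {"motion": [[[0, 0, 0, 0, 0.7], [0, 0, 0, 0, 0.6], [0, 0, 0, 0, 0.5], [0, 0, 0, 0, 0.3], [0, 0, 0, 0, 0], [0, 0, 0, 0, 0], [0, 0, 0, 0, 0]]]}}

```text
t: 12.65
position: [440.6, 260.9, 26.3]
orientation: [-2.861, -1.298, -0.002]
ft_force: [-1.8, -1.1, 6.0]
grip_width: 0.51
grasp_force: 62.1
```

Run:
```python
from h import *
s=env.read_state(); print({k:np.round(s[k],3) for k in("t","position","orientation","ft_force","torque","grip_width","grasp_force")})
```

```text
{'t': np.float64(12.65), 'position': array([440.594, 260.937,  26.299]), 'orientation': array([-2.861e+00, -1.298e+00, -2.000e-03]), 'ft_force': array([-1.803, -1.131,  6.021]), 'torque': array([-0.08 ,  0.346,  0.001]), 'grip_width': np.float64(0.51), 'grasp_force': np.float64(62.134)}
```

Request:
{"op": "drive_tool", "data": {"motion": [[[0, 0, -5, 0, 0], [0, 0, -15, 0, 0], [0, 0, -25, 0, 0], [0, 0, -30, 0, 0], [0, 0, -30, 0, 0], [0, 0, -25, 0, 0], [0, 0, -15, 0, 0], [0, 0, -5, 0, 0], [0, 0, 0, 0, 0], [0, 0, 0, 0, 0]]]}}

```text
t: 13.65
position: [439.6, 259.9, 174.5]
orientation: [2.861, 1.298, -0.003]
ft_force: [-0.7, 1.0, -3.6]
grip_width: 0.51
grasp_force: 61.6
```

Request:
{"op": "drive_tool", "data": {"motion": [[[-3, 15, 0, 0, 0], [-7, 30, 0, 0, 0], [-8, 35, 0, 0, 0], [-8, 35, 0, 0, 0], [-8, 35, 0, 0, 0], [-8, 35, 0, 0, 0], [-8, 35, 0, 0, 0], [-8, 35, 0, 0, 0], [-7, 30, 0, 0, 0], [-5, 22, 0, 0, 0], [0, 0, 0, 0.1, 0], [0, 0, 0, 0.1, 0]]]}}

```text
t: 14.85
position: [624.6, 4.3, 173.4]
orientation: [-2.978, -0.997, 0.005]
ft_force: [-0.4, 0.1, -3.8]
grip_width: 0.504
grasp_force: 61.8
```

Request:
{"op": "drive_tool", "data": {"motion": [[[0, 0, 0, 0.12, 0], [0, 0, 0, 0.13, 0], [0, 0, 0, 0.13, 0], [0, 0, 0, 0.13, 0], [0, 0, 0, 0.13, 0], [0, 0, 0, 0.12, 0], [0, 0, 0, 0.08, 0], [0, 0, 0, 0, 0], [0, 0, 0, 0, 0], [0, 0, 0, 0, 0]]]}}

```text
t: 15.85
position: [624.9, 5.7, 174.9]
orientation: [3.128, -0.292, -0.002]
ft_force: [0.1, -1.2, -2.9]
grip_width: 0.508
grasp_force: 61.8
```

```bash
cat > ov.py <<'E'
from h import *
import sys
def run(tag,cx,cy,x0,y0,x1,y1,zb=-26.3,cyaw=0.):
    im,K,d,E=cam("wrist"); np.savez(tag+".npz",im=im,K=K,d=d,E=E)
    s=env.read_state(); M=R.from_rotvec(s["orientation"]).as_matrix(); p0=s["position"]
    print(p0,"yaw",np.degrees(np.arctan2(M[1,0],M[0,0])),s["ft_force"].round(1),s["torque"].round(2),s["grip_width"],s["grasp_force"])
    f=min(800/(x1-x0),600/(y1-y0)); out=cv2.resize(im[y0:y1,x0:x1],None,fx=f,fy=f,interpolation=cv2.INTER_CUBIC)
    a=np.linspace(0,6.28,60)
    def draw(P,col):
        u=(proj(P,K,d,E)-[x0,y0]+.5)*f; cv2.polylines(out,[u.astype(np.int32).reshape(-1,1,2)],True,col,1)
    y=np.radians(-11);Q=np.array([[np.cos(y),-np.sin(y),0],[np.sin(y),np.cos(y),0],[0,0,1]]); q=np.array([625.9,6.1,0])
    circ=lambda x,r,z:np.c_[x+r*np.cos(a),r*np.sin(a),0*a+z]
    rect=lambda X,Y,z:np.array([[X,Y,z],[X,-Y,z],[-X,-Y,z],[-X,Y,z]],float)
    for P in(circ(44,6,59),circ(44,6,48),circ(-44,4,48),rect(58,22,48)): draw(P@Q.T+q,(0,0,255))
    c,n=np.cos(cyaw),np.sin(cyaw)
    def tool(P):  # cover coords (z up) -> tool coords -> world
        T=np.c_[cx+c*P[:,0]-n*P[:,1],cy-(n*P[:,0]+c*P[:,1]),-P[:,2]-zb]; return T@M.T+p0
    for P in(circ(44,6.75,12),rect(58,22,12),rect(22,22,70)): draw(tool(P),(255,255,0))
    cv2.imwrite(f"pics/{tag}.png",out)
    print("shift to housing",(M.T@(q-p0))[:2].round(2))
E
python3 -c "
from ov import *
run('w8',0,0,100,60,420,300)"
```

```text
[624.99815689   5.65582712 175.15263348] yaw -10.710353272907481 [-0.1  0.2 -3.4] [-0.04 -0.09  0.02] 0.5053064445382965 61.77084803581238
shift to housing [ 0.92 -0.63]
```

View pics/w8.png

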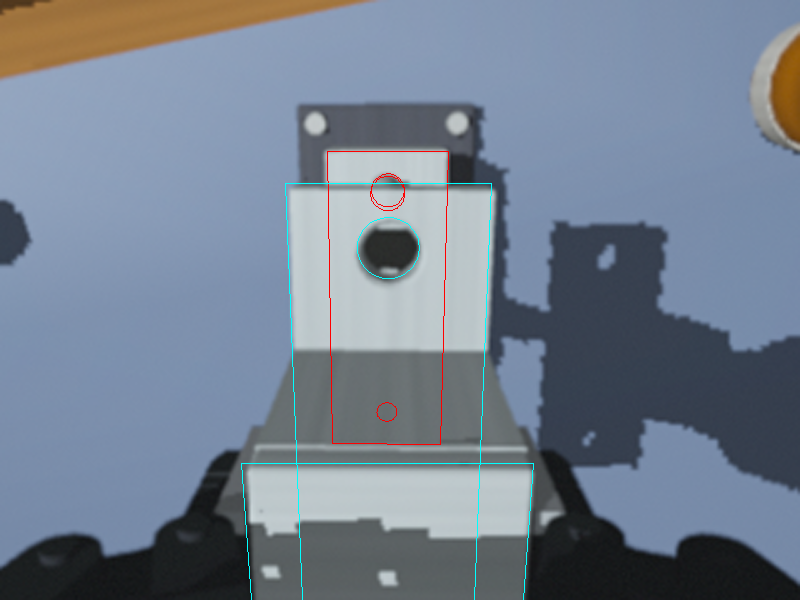

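Run:
```python
from h import *
z=np.load("w8.npz"); g=cv2.cvtColor(z["im"],cv2.COLOR_BGR2GRAY)
print("col240 rows 120-275",g[120:275,240].tolist())
for r in (140,160,180,195,236,239,242,246,250,256): print(r,g[r,185:330].tolist())
```

```text
col240 rows 120-275 [180, 199, 201, 200, 201, 200, 200, 200, 200, 200, 200, 201, 198, 175, 139, 146, 186, 201, 202, 202, 202, 201, 201, 202, 201, 201, 200, 200, 200, 199, 199, 200, 200, 199, 199, 199, 199, 199, 199, 199, 199, 199, 199, 199, 199, 199, 198, 199, 198, 198, 198, 198, 198, 198, 198, 198, 198, 198, 198, 198, 198, 198, 198, 198, 197, 198, 198, 197, 198, 198, 198, 197, 197, 197, 197, 196, 197, 197, 195, 180, 143, 115, 111, 110, 110, 110, 111, 108, 108, 109, 109, 110, 109, 109, 109, 109, 109, 109, 109, 108, 110, 110, 109, 110, 109, 109, 109, 109, 108, 109, 109, 109, 108, 109, 108, 108, 107, 119, 147, 149, 125, 107, 108, 111, 113, 115, 125, 157, 182, 192, 196, 198, 198, 198, 197, 195, 195, 196, 197, 197, 197, 196, 195, 195, 195, 196, 200, 193, 139, 97, 94, 95, 94, 95, 94]
140 [151, 152, 151, 151, 150, 151, 151, 151, 151, 150, 150, 150, 150, 150, 150, 150, 150, 149, 149, 150, 149, 150, 149, 150, 149, 149, 149, 149, 148, 149, 169, 200, 205, 205, 204, 202, 200, 199, 199, 200, 201, 202, 203, 203, 203, 203, 203, 202, 201, 201, 202, 203, 203, 203, 202, 202, 201, 200, 201, 202, 201, 
[... 6018 characters left out ...]

256 [23, 23, 23, 41, 78, 96, 98, 98, 98, 95, 95, 95, 94, 109, 157, 195, 199, 197, 197, 196, 196, 196, 196, 195, 196, 196, 196, 196, 196, 197, 195, 196, 196, 196, 196, 196, 196, 196, 196, 196, 196, 196, 196, 196, 196, 196, 195, 196, 196, 196, 196, 196, 196, 196, 196, 195, 195, 196, 196, 196, 195, 196, 195, 196, 196, 196, 196, 196, 195, 195, 195, 195, 196, 195, 195, 196, 195, 196, 195, 196, 195, 196, 195, 195, 195, 195, 195, 195, 196, 195, 196, 195, 195, 195, 196, 195, 195, 196, 195, 195, 194, 195, 195, 195, 195, 195, 195, 194, 195, 194, 194, 195, 195, 194, 194, 194, 194, 194, 195, 195, 194, 195, 195, 195, 195, 193, 180, 142, 92, 74, 75, 74, 74, 75, 75, 74, 70, 53, 31, 21, 24, 24, 26, 25, 23]
```

The cover sits about −0.7 mm in tool x and +0.3 mm in tool y in the grip, with no tilt. I'll centre it and lower it to just above the dowels.

Request:
{"op": "drive_tool", "data": {"motion": [[[1.6, -0.9, 5, 0.005, 0], [0, 0, 15, 0, 0], [0, 0, 15, 0, 0], [0, 0, 15, 0, 0], [0, 0, 13, 0, 0], [0, 0, 9, 0, 0], [0, 0, 5, 0, 0], [0, 0, 0, 0, 0], [0, 0, 0, 0, 0]]]}}

```text
t: 16.8
position: [627.4, 6.3, 99.0]
orientation: [-3.127, 0.303, -0.001]
ft_force: [0.5, 0.1, -3.8]
grip_width: 0.508
grasp_force: 61.9
```

```bash
python3 -c "
from ov import *
run('w9',-0.7,0.3,195,90,315,180)"
```

```text
[627.50296025   6.30627789  99.26326115] yaw -11.072513453327556 [-0.   0.  -3.1] [-0.01 -0.03  0.02] 0.5076525048215739 61.87709838151932
shift to housing [-1.65  0.55]
```

View pics/w9.png

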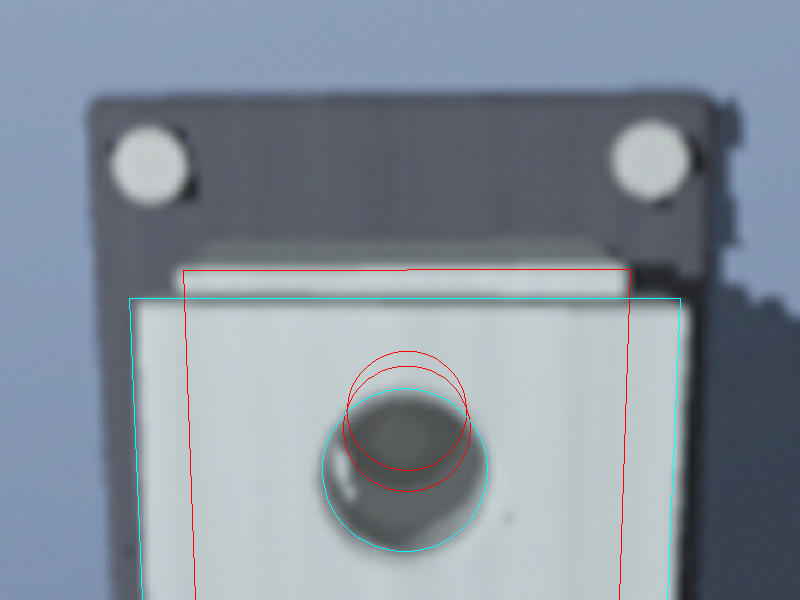

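The dowel shows as the grey disc near crop (402,435), inside the cover's hole at (404,470). The face edge lies about 0.4 mm from the model. The picture quota is now used up, so I'll go on with numbers.

Run:
```python
from h import *
z=np.load("w9.npz"); im=z["im"];g=cv2.cvtColor(im,cv2.COLOR_BGR2GRAY); K,d,E=z["K"],z["d"],z["E"]
print(g[146:175,242:270])
q=np.array([625.9,6.1]);y=np.radians(-11);b=q+44*np.array([np.cos(y),np.sin(y)])
a=np.linspace(0,6.28,60)
for zz in(66,59,48):
    u=proj(np.c_[b[0]+3*np.cos(a),b[1]+3*np.sin(a),0*a+zz],K,d,E);print(zz,u.mean(0),np.ptp(u,axis=0)/6)
```

```text
[[201 201 201 202 202 202 202 203 204 204 204 204 201 198 197 196 197 197
  198 199 201 201 201 199 198 198 198 198]
 [200 200 201 200 201 202 202 203 202 201 200 197 192 188 186 188 190 194
  195 198 200 201 201 199 198 197 197 198]
 [200 200 200 201 202 202 201 199 195 185 181 171 166 164 162 166 170 176
  183 190 196 199 200 200 198 197 197 197]
 [200 200 200 201 201 200 195 182 167 156 149 136 131 130 128 131 140 152
  161 173 183 190 196 198 198 197 197 198]
 [200 200 200 201 199 192 177 154 136 124 113 101 101 100  96  97 103 113
  124 143 162 177 188 195 197 197 197 198]
 [200 200 201 198 185 165 144 122 106  97  89  87  88  86  84  83  84  87
   89 104 125 151 175 187 193 196 197 199]
 [199 200 199 190 163 134 113  95  87  85  85  89  90  88  87  84  82  82
   80  83  92 116 149 173 187 194 197 199]
 [199 199 191 168 136 110  92  83  83  85  89  92  91  90  88  88  85  84
   80  80  80  89 113 150 181 192 196 198]
 [200 194 174 141 113  93  82  81  83  87  91  93  91  90  90  90  88  82
   81  81  80  81  94 126 165 187 195 197]
 [199 189 159 126 100  83  79  80  83  88  92  
[... 1758 characters left out ...]
 86  88  95 107 116 127
  133 139 148 162 180 195 201 200 198 197]
 [198 198 199 193 179 163 153 144 127 109  98  90  89  96 104 116 123 132
  142 155 171 185 196 201 200 197 196 197]
 [198 198 199 198 193 183 173 165 158 152 140 123 115 116 119 130 140 149
  165 180 192 199 202 201 198 196 196 196]
 [198 199 198 198 199 196 190 182 176 173 167 162 157 154 155 163 173 180
  187 194 198 201 201 199 197 195 196 197]
 [197 198 198 199 200 199 198 196 193 189 184 180 178 176 178 181 187 190
  194 198 199 200 199 197 196 195 196 197]]
66 [255.53032826 155.71602083] [1.63867599 1.62600871]
59 [255.53321971 153.8399953 ] [1.57867118 1.56923684]
48 [255.53735784 151.15459564] [1.49277123 1.48758102]
```

Request:
{"op": "drive_tool", "data": {"motion": [[[-0.3, -0.2, 2, 0, 0], [0, 0, 3, 0, 0], [0, 0, 3, 0, 0], [0, 0, 3, 0, 0], [0, 0, 2, 0, 0], [0, 0, 0, 0, 0]]]}}

```text
t: 17.45
position: [626.8, 6.4, 85.3]
orientation: [3.127, -0.303, 0.0]
ft_force: [0.1, 0.1, -4.4]
grip_width: 0.511
grasp_force: 61.9
```

Request:
{"op": "drive_tool", "data": {"motion": [[[0, 0, 2, 0, 0], [0, 0, 2, 0, 0], [0, 0, 1, 0, 0], [0, 0, 0, 0, 0]]]}}

```text
t: 17.85
position: [627.0, 6.4, 80.6]
orientation: [3.127, -0.303, 0.001]
ft_force: [1.7, -1.3, -4.0]
grip_width: 0.506
grasp_force: 62.0
```

Both dowels are in with almost no side force. Now I'll press it home.

Request:
{"op": "drive_tool", "data": {"motion": [[[0, 0, 1, 0, 0], [0, 0, 1, 0, 0], [0, 0, 1, 0, 0], [0, 0, 1, 0, 0], [0, 0, 0, 0, 0]]]}}

```text
t: 18.35
position: [627.1, 6.3, 77.3]
orientation: [3.127, -0.303, 0.001]
ft_force: [0.1, -2.2, 5.3]
grip_width: 0.505
grasp_force: 62.7
```

Request:
{"op": "drive_tool", "data": {"motion": [[[0, 0, 1, 0, 0], [0, 0, 1, 0, 0], [0, 0, 0.5, 0, 0], [0, 0, 0, 0, 0], [0, 0, 0, 0, 0]]]}}

```text
t: 18.85
position: [627.1, 6.3, 75.1]
orientation: [3.127, -0.303, 0.002]
ft_force: [-0.5, -1.4, 6.6]
grip_width: 0.51
grasp_force: 63.0
```

Request:
{"op": "drive_tool", "data": {"motion": [[[0, 0, 0.7, 0, 0], [0, 0, 0.5, 0, 0], [0, 0, 0, 0, 0], [0, 0, 0, 0, 0]]]}}

```text
t: 19.25
position: [627.1, 6.3, 74.4]
orientation: [3.127, -0.303, 0.002]
ft_force: [-2.8, -1.5, 11.6]
grip_width: 0.51
grasp_force: 63.4
```

Request:
{"op": "drive_tool", "data": {"motion": [[[0, 0, 0.4, 0, 0], [0, 0, 0.4, 0, 0], [0, 0, 0, 0, 0], [0, 0, 0, 0, 0]]]}}

```text
t: 19.65
position: [627.1, 6.3, 74.3]
orientation: [3.127, -0.303, 0.002]
ft_force: [-5.0, -2.2, 17.2]
grip_width: 0.507
grasp_force: 64.1
```

Request:
{"op": "drive_tool", "data": {"motion": [[[0, 0, 0.5, 0, 0], [0, 0, 0, 0, 0], [0, 0, 0, 0, 0], [0, 0, 0, 0, 0], [0, 0, 0, 0, 0]]]}}

```text
t: 20.15
position: [627.1, 6.3, 74.3]
orientation: [3.127, -0.303, 0.002]
ft_force: [-6.9, -1.0, 22.0]
grip_width: 0.51
grasp_force: 64.5
```

Run:
```python
from h import *
im,K,d,E=cam("wrist"); g=cv2.cvtColor(im,cv2.COLOR_BGR2GRAY)
s=env.read_state(); print({k:np.round(s[k],3) for k in("t","position","ft_force","torque","grasp_force")})
M=R.from_rotvec(s["orientation"]).as_matrix()
q=np.array([625.9,6.1]);y=np.radians(-11)
ux=np.array([np.cos(y),np.sin(y)]);uy=np.array([-ux[1],ux[0]])
for c in(16,-16):
    P=[np.r_[q+58*ux+c*uy,zz] for zz in(60,48)]; u=proj(P,K,d,E); col=int(u[0,0]); print(u.round(1).tolist(),g[int(u[:,1].min())-10:int(u[:,1].max())+12,col].tolist())
# far flange edge in the hand (w9) against now: same rows means no tilt in the grip
g9=cv2.cvtColor(np.load("w9.npz")["im"],cv2.COLOR_BGR2GRAY)
for c in(225,285): print(c,g9[126:146,c].tolist(),g[126:146,c].tolist())
print("rod not beside cover; turret front rows now",g[200:262,240].tolist())
```

```text
{'t': np.float64(20.2), 'position': array([627.159,   6.324,  74.337]), 'ft_force': array([-6.467, -1.724, 21.427]), 'torque': array([-0.518,  1.431,  0.242]), 'grasp_force': np.float64(64.514)}
[[225.5, 135.4], [227.6, 133.3]] [93, 93, 95, 92, 95, 103, 108, 112, 111, 110, 110, 114, 146, 187, 202, 203, 203, 202, 202, 202, 202, 202, 202, 201]
[[285.4, 135.3], [283.3, 133.2]] [90, 91, 90, 92, 98, 106, 109, 111, 110, 135, 172, 155, 132, 166, 191, 198, 198, 198, 198, 198, 197, 197, 197, 197]
225 [97, 102, 105, 127, 171, 197, 201, 179, 142, 146, 186, 201, 202, 203, 202, 202, 202, 202, 201, 201] [92, 95, 103, 108, 112, 111, 110, 110, 114, 146, 187, 202, 203, 203, 202, 202, 202, 202, 202, 202]
285 [92, 95, 109, 145, 184, 199, 201, 194, 158, 130, 165, 191, 197, 198, 197, 197, 197, 197, 197, 197] [92, 98, 106, 109, 111, 110, 135, 172, 155, 132, 166, 191, 198, 198, 198, 198, 198, 197, 197, 197]
rod not beside cover; turret front rows now [144, 116, 111, 111, 111, 111, 111, 110, 111, 111, 111, 111, 111, 110, 110, 111, 111, 110, 111, 111, 110, 110, 110, 110, 111, 110, 110, 110, 110, 110, 110, 111, 111, 110, 110, 110, 110, 121, 148, 149, 124, 108, 108, 111, 113, 115, 124, 154, 181, 192, 198, 199, 199, 199, 198, 198, 197, 199, 199, 199, 198, 199]
```

The cover hasn't shifted or tilted in the grip. Its flange top sits at the predicted closed height, and the push is on hard stop at about 21 N. I'm handing in.

```bash
python3 -c "
from bench import env
print(env.finish_job())"
```

```text
the job is handed in; nothing more can be done
None
```

I've handed the job in: the rod stands in the well, both dowels are in their matching holes, and the arm is still holding the cover pressed shut at about 21 N; the job's verdict was not shown.

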